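Lay out the finishing kit and take its record photo

ROBOT

A 7-joint arm with a two-finger parallel gripper is mounted at the origin on the work surface. World frame = base frame: x ahead of the robot, y to its left, z up, the work surface at z = 0. Lengths are in m, angles in rad, forces in N, time in s.
With the tool pointing down it reaches from about 0.4 to 0.875 m from the base axis. Payload 6.5 kg.
Tool frame: the origin (TCP) lies midway between the tips of the shut fingers; the grasp point (between the pads) lies 19 mm behind it; z points along the fingers, y is the line along which they close (so a half turn about z gives the same grasp; the last joint's range is limited). The gripper opens to 88 mm and grips with 3 to 60 N. Pads are 18 mm wide; open, the fingers measure 123 mm over their backs; the gripper's body (75 mm by 187 mm) begins 45 mm behind the grasp point.
Start: joints at [-0.066, 0.536, -0.004, 1.538, 0.003, 1.067, -0.071], TCP at [0.65, 0, 0.239] pointing down, gripper open.
Joint ranges: [-2.7, 2.7], [-0.37, 2.16], [-1.27, 1.26], [0.24, 2.4], [-1.31, 4.45], [0.19, 1.91], [-2.76, 2.76]. Speed limits (rad/s): [2.39, 2.39, 3.14, 3.14, 3.14, 3.14, 3.14].

INTERFACE

Orientations are given as a 3x3 rotation matrix whose columns are the frame's x, y, z axes.
In Python, from bench import * gives the robot as it stands.
- The arm moves only by the tool apply_moves, never from a script. Its argument "series" is a list of rows, each an object with "delta_rot": the turn, a rotation vector about the tool's x, y, z each as a share of 45 degrees, from -1 to 1, a list of three; "translation": the shift along the tool's x, y, z each as a share of 0.08 m, from -1 to 1, a list of three; "fingers": the opening, from -1 (shut) to 1 (fully open). A call has 1 to 5 rows; each row is the pose to reach, as a shift and turn from the pose commanded when the call began, along the tool's axes at that moment; what a row does not reach only later rows make up. A row lasts 1/8 s, in which the tool goes at most 62.5 mm and 10.7 degrees, less where a joint would pass 70% of its speed; a pose out of reach is approached as far as the arm can. A call with a number of a shift or a turn outside -1 to 1 is refused whole. A call with a gripper value outside its range is refused whole. The fingers move at their own pace and stop on an object; "squeeze" is the grip in N (left out, the last holds). Time passes only in rows, so rows that repeat a pose let the fingers close. It gives the time, the measured TCP pose, the force, the opening and the grip force at its end, in the units of the state.
- sense(): the state, without advancing time (a new reading comes with each control period).
- read_camera(name): name is "scene" or "side" or "wrist"; returns a dict with "color" (480x640x3 uint8, red, green, blue), "mtx" (3x3 intrinsics, pixels), "view" (4x4, takes a point from world to camera coordinates); the wrist camera has in their place "hand_eye" (4x4, takes a point from camera to tool coordinates, whose origin is the TCP and whose axes are the flange's). Camera axes: x right, y down, z forward; pixel columns grow to the right and rows downward; lengths in m; the calibration is good to about 2 mm. The wrist camera is an equidistant fisheye: a pixel r from the principal point sees the ray r / f radians off the axis. A picture is of the moment at which its call begins: read the wrist's pose just before it. There is no depth.
- finish_job(): hands the job in; it is judged then, once.
Trained networks look in a picture, given as the dict that the camera call returned (one of the last four; its "shot" number tells which), for a name from the list of things; names that differ only in an ending like _2 or _b are one class to them, and where a whole thing is asked for, a point or a joint stands for the part that bears it (a point fixed in the world has none). Each returns a list of dicts, best first, with "conf" (0 to 1); they miss things now and then, are a little off and sometimes report something else, mostly with a low value. They report only what shows in the picture. A call takes as long as a camera call. They do not tell look-alikes from the thing itself.
- find_in(query, picture): "xyz" ([x, y, z] in m, in world coordinates, good to about 4 mm: the middle of the surface that is visible of it).
The state is a dict: "t": time; "joints": joint angles; "qvel": joint speeds; "effort": joint torques, N m; "ee_pos": TCP position; "eef_rot": TCP orientation; "force": force on the tool from outside, world axes, zero at the start; "ft_torque": the same for the moment, N m; "opening": opening from 0.0 (shut) to 1.0 (fully open); "grasp_force": force on a finger pad.
Only numpy, scipy, OpenCV 4.12 (cv2) and the standard library are available. Lean on these libraries where they do the work, as an engineer would, in place of code of your own. Each camera call takes 0.05 s, during which the arm holds its last target. There are 200 camera calls.

TASK

Lay the red-handled file in the tray's first lane, beside the yellow bar, and the green-handled scraper in the middle lane, each set down gently and lying flat along its lane, with the blue wire brush left in the third. With the kit complete, press the green camera key to its first click only and hold it there for about a second so that the camera focuses, then press it fully home, where it stays, and let go. Leave everything else on the bench where it is.

Things in the scene. Friction and masses are not known exactly. Their poses are not given: they have to be found in the camera images.
- file: flat file with red handle and dark steel blade, lying on the bench, 185 mm long, about 130 g. Its origin is the middle of its length, on its underside; x runs along the tool from handle to working end, z up. The handle is a flat-sided bar 26 mm wide (y), 28 mm high, from x = -90 to x = +20 mm; balance point 5 to 15 mm from the origin towards the handle's end. The blade (22 mm wide, 6 mm thick) runs on from there to x = +95 mm, 11 mm clear of the bench.
- scraper: scraper with green handle and bright steel blade, lying on the bench, 178 mm long, about 110 g. Its origin is the middle of its length, on its underside; x runs along the tool from handle to working end, z up. The handle is a flat-sided bar 26 mm wide (y), 28 mm high, from x = -90 to x = +20 mm; balance point 5 to 15 mm from the origin towards the handle's end. A thin round shank and a blade 34 mm wide, 4 mm thick, run on to x = +88 mm, 12 mm clear of the bench.
- brush: wire brush with blue handle and brass bristles, 180 mm long, about 100 g, already lying in the third lane of the tray; it stays there. Its origin is the middle of its length, on its underside; x runs along the tool from handle to working end, z up. The handle is a flat-sided bar 26 mm wide (y), 28 mm high, from x = -90 to x = +20 mm; balance point 5 to 15 mm from the origin towards the handle's end. 
- tray: fixed aluminium photo tray, 230 mm (its x) by 214 mm (its y), with a small inspection camera on a mast, 190 mm high in all, behind its +x edge, towards its -y side. Origin: centre of its underside. Floor 4 mm thick; outer walls reach 12 mm above the bench; two low black dividers along x (8 mm above the tray floor) part it into three lanes side by side, each 222 mm long inside, about 67 mm wide, 70 mm apart. A yellow bar along its -y side marks the side of the first lane.
- lane1 (a point): centre of the first lane (next to the yellow bar), on the tray floor; x runs along the lane, z up
- lane2 (a point): centre of the second (middle) lane, on the tray floor; x along the lane, z up
- lane3 (a point): centre of the third lane (farthest from the yellow bar), where the brush lies, on the tray floor; x along the lane, z up
- pad: fixed grey camera release pad, 130 x 100 x 35 mm, origin at the centre of its underside. The two-stage key, a green round cap in a black round collar, stands on its top, pressed straight down.
- key_top (a point): centre of the flat top of the green cap (44 mm diameter), 55 mm above the bench when not pressed; it moves down with the cap. The black collar around it (64 mm diameter) stands 10 mm above the pad and 10 mm below the cap's top.
- key_first (a joint): first stage: how far the green cap has sunk into its black collar, 0 (up) to 0.006 m (the first click). Spring: starts to give at about 1.4 N, reaches about 4 N at the first click, where it comes up against the second stage. It springs back when let go.
- key_second (a joint): second stage: how far the collar and cap together have sunk into the pad, 0 to 0.008 m (fully in, against a hard stop). It starts to move only above about 10 N, at about 10 N all the way, and stays where it has been pushed: it does not come back up. A push of 5 to 7 N therefore holds the key at the first click.
- oil_bottle: yellow oil bottle with black cap, 60 mm diameter, 160 mm tall; bystander, origin at the centre of its underside
- jar: amber jar with dark lid, 66 mm diameter, 85 mm tall; bystander, origin at the centre of its underside
- wrench: steel wrench, 180 mm long, lying flat; bystander
There are look-alikes about, which are no part of the job. Several things have the shape of the pad; the one meant has the colours described above.

How it is judged:
By the outcome, as a careful person would: the job done as asked, in the order asked, and still so for the second after the job is handed in, with the robot touching nothing.
It also fails if it takes over 72 s, if anything falls off the work surface, if the arm or the gripper's body presses on something with over 40 N, if the wrist force passes 120 N, or if a joint passes its speed limit or range.

## Working session

There is one attempt and no reset: what is moved stays moved. The work goes in short steps, Python scripts to look and compute and a tool call to move; the robot and the scene stay as the last step left them, time stands still between calls to the robot, and variables do not carry over. Pictures are saved under pics/ and viewed, at most 13 in all, crops included, and the job is handed in when it is done.

Besides the shell and the picture viewer there is one more tool, called after "Request:" as name(argument=value, ...), one argument or row to a line, values as JSON. apply_moves: Moves the arm, as the interface text tells. Its arguments: {"type":"object","properties":{"series":{"type":"array","items":{"type":"object","properties":{"delta_rot":{"type":"array","items":{"type":"number","minimum":-1,"maximum":1}},"translation":{"type":"array","items":{"type":"number","minimum":-1,"maximum":1}},"fingers":{"type":"number"}}}},"squeeze":{"type":"number"}},"required":["series"]}

```bash
mkdir -p pics
python3 - <<'E'
from bench import *
import cv2, numpy as np
s=sense(); print({k:np.round(v,3).tolist() for k,v in s.items()})
for n in ("scene","side"):
    p=read_camera(n); cv2.imwrite(f"pics/{n}0.png",p["color"][:,:,::-1])
    print(n,p["mtx"].round(1).tolist(),p["view"].round(3).tolist())
    for q in ("file","scraper","brush","tray","pad","key_top","oil_bottle","jar","wrench"):
        for d in find_in(q,p)[:4]:
            x=np.array(d["xyz"]); c=p["view"]@np.r_[x,1]; u=p["mtx"]@(c[:3]/c[2])
            print(q,x.round(3),round(d["conf"],2),u[:2].round())
E
```

```text
{'t': 0.0, 'joints': [-0.066, 0.537, -0.004, 1.539, 0.003, 1.067, -0.071], 'qvel': [0.0, -0.002, 0.002, -0.001, -0.001, -0.0, -0.001], 'effort': [-0.0, -57.098, 0.99, -25.16, -0.056, 0.018, 0.0], 'ee_pos': [0.649, -0.0, 0.238], 'eef_rot': [[-0.0, 1.0, -0.002], [1.0, 0.0, -0.0], [-0.0, -0.002, -1.0]], 'force': [-0.167, -0.536, 0.049], 'ft_torque': [0.031, 0.006, 0.045], 'grasp_force': 0.0, 'opening': 1.002}
scene [[439.0, 0.0, 321.2], [0.0, 439.0, 237.3], [0.0, 0.0, 1.0]] [[-0.658, 0.753, -0.013, 0.302], [0.476, 0.402, -0.782, -0.226], [-0.584, -0.52, -0.623, 1.696], [0.0, 0.0, 0.0, 1.0]]
file [ 0.517 -0.357  0.019] 0.52 [235. 199.]
scraper [ 0.492 -0.156  0.014] 0.89 [280. 218.]
brush [0.572 0.194 0.03 ] 0.75 [347. 273.]
brush [0.522 0.38  0.054] 0.57 [414. 288.]
tray [0.636 0.085 0.007] 0.63 [303. 273.]
pad [0.846 0.214 0.035] 0.83 [283. 334.]
pad [0.503 0.56  0.036] 0.8 [480. 322.]
pad [0.298 0.527 0.034] 0.75 [501. 274.]
pad [0.527 0.385 0.035] 0.72 [414. 295.]
key_top [0.493 0.556 0.056] 0.81 [482. 313.]
key_top [0.52  0.381 0.058] 0.76 [415. 286.]
key_top [0.846 0.204 0.058] 0.7
[... 477 characters left out ...]
aper [ 0.483 -0.173  0.018] 0.7 [319. 305.]
scraper [ 0.486 -0.376  0.023] 0.44 [338. 352.]
brush [0.554 0.177 0.028] 0.77 [317. 235.]
brush [ 0.726 -0.234  0.081] 0.63 [409. 287.]
tray [0.629 0.065 0.006] 0.59 [347. 255.]
tray [0.514 0.364 0.058] 0.42 [294. 201.]
pad [0.265 0.489 0.033] 0.86 [220. 199.]
pad [0.843 0.166 0.034] 0.7 [401. 223.]
pad [0.503 0.347 0.033] 0.68 [292. 210.]
pad [0.469 0.518 0.034] 0.65 [274. 189.]
key_top [0.282 0.512 0.052] 0.57 [224. 191.]
oil_bottle [ 0.72  -0.235  0.081] 0.79 [407. 288.]
oil_bottle [0.63  0.062 0.011] 0.28 [348. 255.]
jar [0.644 0.364 0.049] 0.82 [330. 199.]
jar [0.514 0.37  0.055] 0.22 [294. 201.]
wrench [ 0.674 -0.416  0.008] 0.76 [412. 354.]
```

View pics/scene0.png

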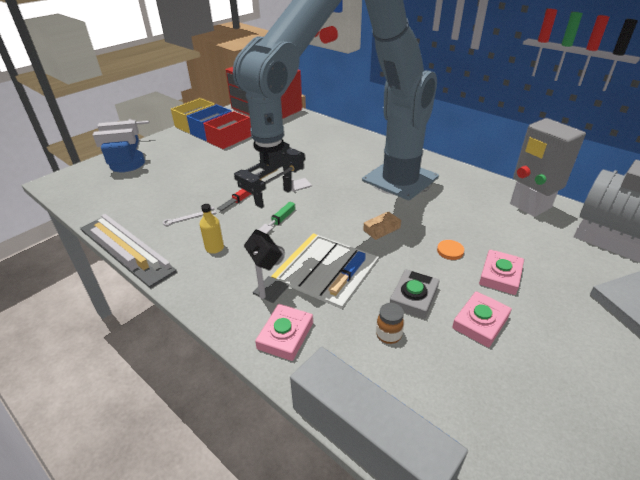

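View pics/side0.png

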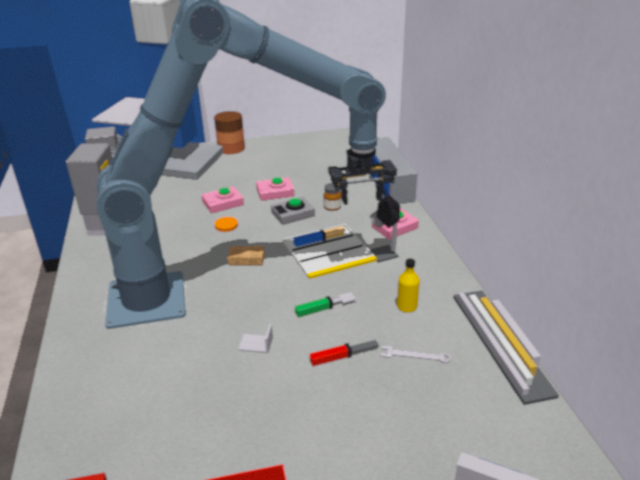

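Scene view: the key's look-alikes are the pink pads with green keys at (284,325), (483,312) and (503,265). The grey pad with the black collar is at (415,288), and it is the one described. The red file is at (235,200) and the green scraper at (283,213). The tray shows its yellow bar at (295,255) and the brush at (347,272). The side view agrees, with the grey pad at (293,207). The two cameras' network positions differ by about 3 cm, so I'll check them with pixel rays and the wrist camera.

```bash
cat > h.py <<'E'
from bench import *
import cv2, numpy as np
def ray(p,uv,s=None):
    "origin, direction in world"
    uv=np.array(uv,float); K=p["mtx"]
    d=np.array([(uv[0]-K[0,2])/K[0,0],(uv[1]-K[1,2])/K[1,1],1])
    if "hand_eye" in p:
        th=np.hypot(d[0],d[1]); 
        d=np.array([d[0]/th*np.sin(th),d[1]/th*np.sin(th),np.cos(th)]) if th>1e-9 else np.array([0,0,1.])
        R=np.array(s["eef_rot"]); o=np.array(s["ee_pos"])
        H=p["hand_eye"]; return o+R@H[:3,3], R@H[:3,:3]@d
    V=p["view"]; return -V[:3,:3].T@V[:3,3], V[:3,:3].T@d
def at_z(p,uv,z,s=None):
    o,d=ray(p,uv,s); return o+d*(z-o[2])/d[2]
def proj(p,x,s=None):
    x=np.array(x,float); K=p["mtx"]
    if "hand_eye" in p:
        R=np.array(s["eef_rot"]); t=R.T@(x-np.array(s["ee_pos"])); H=p["hand_eye"]
        c=H[:3,:3].T@(t-H[:3,3]); r=np.hypot(c[0],c[1]); th=np.arctan2(r,c[2])
        return np.array([K[0,2]+K[0,0]*th*c[0]/r,K[1,2]+K[1,1]*th*c[1]/r])
    c=p["view"]@np.r_[x,1]; return (p["mtx"]@(c[:3]/c[2]))[:2]
def wrist(name=None):
    s=sense(); p=read_camera("wrist")
    if name: cv2.imwrite(f"pics/{name}.png",p["color"][:,:,::-1])
    return s,p
def mask(p,col,roi=None):
    h=cv2.cvtColor(p["color"],cv2.COLOR_RGB2HSV); H,S,V=[h[...,i].astype(int) for i in range(3)]
    r={"red":((H<6)|(H>174)),"green":(H>50)&(H<85),"blue":(H>105)&(H<125),"yellow":(H>22)&(H<32)}[col]
    m=(r&(S>120)&(V>50)).astype(np.uint8)
    return cv2.morphologyEx(m,cv2.MORPH_OPEN,np.ones((3,3),np.uint8))
def blobs(p,col,amin=60):
    n,l,st,c=cv2.connectedComponentsWithStats(mask(p,col))
    return [(c[i],st[i],l==i) for i in range(1,n) if st[i,4]>=amin]
E
python3 - <<'E'
from h import *
for n in ("scene","side"):
    p=read_camera(n)
    print(n)
    for col,z in (("green",.055),("red",.028),("blue",.032),("yellow",.012)):
        for c,st,m in blobs(p,col,40):
            if n=="scene" and c[1]<175: continue
            print(col,c.round(),st[4],at_z(p,c,z).round(3))
s,p=wrist("w0"); print(p["mtx"].round(1).tolist(),p["hand_eye"].round(3).tolist())
for q in ("file","scraper","brush","tray","pad","key_top","oil_bottle","jar"):
    for d in find_in(q,p)[:3]: print(q,np.round(d["xyz"],3),round(d["conf"],2),proj(p,d["xyz"],s).round())
for col,z in (("green",.055),("red",.028),("blue",.032),("yellow",.012)):
    for c,st,m in blobs(p,col,40): print(col,c.round(),st[4],at_z(p,c,z,s).round(3))
E
```

```text
scene
green [540. 179.] 71 [-0.241  0.433  0.055]
green [285. 211.] 163 [ 0.491 -0.129  0.055]
green [503. 264.] 127 [0.284 0.522 0.055]
green [415. 287.] 175 [0.518 0.381 0.055]
green [482. 311.] 178 [0.484 0.554 0.055]
green [283. 324.] 142 [0.835 0.204 0.055]
red [242. 194.] 101 [ 0.488 -0.35   0.028]
blue [355. 262.] 227 [0.522 0.187 0.032]
yellow [210. 231.] 438 [ 0.688 -0.281  0.012]
yellow [290. 259.] 188 [0.617 0.015 0.012]
side
green [224. 190.] 40 [0.282 0.512 0.055]
green [295. 202.] 82 [0.516 0.36  0.055]
green [313. 307.] 363 [ 0.455 -0.22   0.055]
red [329. 355.] 486 [ 0.462 -0.385  0.028]
red [258. 474.] 631 [ 0.237 -0.692  0.028]
red [ 93. 477.] 134 [-0.094 -0.618  0.028]
blue [62. 93.] 23952 [-0.435  1.84   0.032]
blue [190. 124.] 972 [0.194 1.237 0.032]
blue [121. 129.] 84 [-0.115  1.265  0.032]
blue [375. 160.] 40 [0.902 0.662 0.032]
blue [386. 188.] 65 [0.872 0.423 0.032]
blue [309. 238.] 253 [0.522 0.154 0.032]
yellow [342. 267.] 382 [0.593 0.001 0.012]
yellow [408. 291.] 782 [ 0.751 -0.163  0.012]
yellow [502. 324.] 210 [ 0.948 -0.365  0.012]
[[371.6, 0.0, 320.0], [0.0, 371.6, 234.7], [0.0, 0.0, 1.0]] [[-0.0, -0.961, -0.276, 0.07], [1.0, -0.001, 0.002, -0.001], [-0.002, -0.276, 0.961, -0.147], [0.0, 0.0, 0.0, 1.0]]
file [0.558 0.183 0.03 ] 0.19 [224.  21.]
scraper [ 0.565 -0.152  0.017] 0.59 [247. 332.]
brush [0.558 0.182 0.032] 0.77 [225.  22.]
tray [0.637 0.074 0.005] 0.95 [307. 127.]
pad [0.816 0.182 0.037] 0.9 [488.  30.]
key_top [0.838 0.2   0.056] 0.98 [514.  12.]
key_top [0.636 0.072 0.007] 0.29 [306. 130.]
oil_bottle [ 0.72  -0.194  0.079] 0.79 [386. 393.]
green [511.  14.] 1012 [0.835 0.198 0.055]
blue [191.  32.] 2421 [0.525 0.175 0.032]
yellow [355. 174.] 671 [0.686 0.027 0.012]
yellow [222. 199.] 1744 [0.547 0.002 0.012]
```

View pics/w0.png

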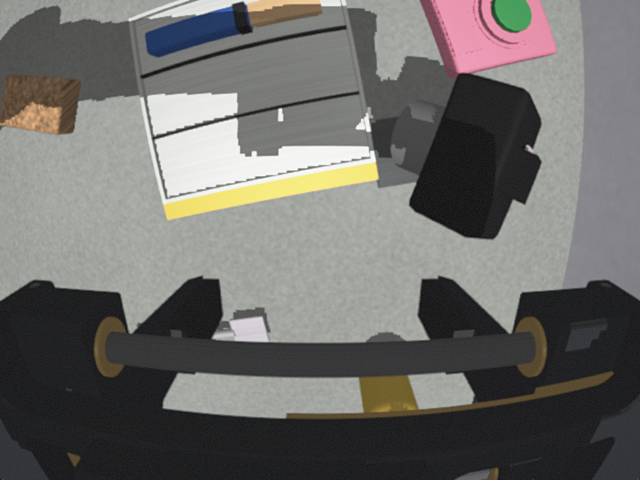

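The wrist view shows the tray, yawed about 10°. The yellow bar runs from (168,212) to (378,172), the brush lies in the far lane at (225,30), the mast head is at (475,155) and a pink look-alike pad is at (500,20). The wrist and scene cameras agree to about 1 cm and the side camera is off, so I'll trust the wrist. Next I'll turn the tool 90° and look over the tools.

Request:
apply_moves(
  series=[
    {"translation": [-1, -0.6, 0], "delta_rot": [0, 0, -1], "fingers": 1},
    {"translation": [-1, -0.6, 0], "delta_rot": [0, 0, -1], "fingers": 1},
    {"translation": [-1, -0.6, 0], "delta_rot": [0, 0, -1], "fingers": 1},
    {"translation": [-1, -0.6, 0], "delta_rot": [0, 0, -1], "fingers": 1},
    {"translation": [-1, -0.6, 0], "delta_rot": [0, 0, -1], "fingers": 1},
  ],
)

```text
t: 2.17
ee_pos: [0.602, -0.0802, 0.2388]
eef_rot: [[-0.707, 0.707, 0.0], [0.707, 0.707, 0.0], [0.0, 0.0, -1.0]]
force: [-0.3, -0.2, -1.0]
opening: 0.998
grasp_force: 0.0
```

Request:
apply_moves(
  series=[
    {"translation": [-0.7, -0.7, 0], "delta_rot": [0, 0, -1], "fingers": 1},
    {"translation": [-0.7, -0.7, 0], "delta_rot": [0, 0, -1], "fingers": 1},
    {"translation": [-0.7, -0.7, 0], "delta_rot": [0, 0, -1], "fingers": 1},
    {"translation": [-0.7, -0.7, 0], "delta_rot": [0, 0, -1], "fingers": 1},
    {"translation": [-0.7, -0.7, 0], "delta_rot": [0, 0, -1], "fingers": 1},
  ],
)

```text
t: 2.8
ee_pos: [0.602, -0.1592, 0.2386]
eef_rot: [[-1.0, 0.002, -0.0], [0.002, 1.0, 0.0], [0.0, 0.0, -1.0]]
force: [0.5, -0.6, 0.2]
opening: 1.001
grasp_force: 0.0
```

Request:
apply_moves(
  series=[
    {"translation": [0, -0.6, 0], "fingers": 1},
    {"translation": [0, -0.6, 0], "fingers": 1},
    {"translation": [0, -0.6, 0], "fingers": 1},
  ],
)

```text
invalid input at $.series[0]: expected keys delta_rot, translation, fingers
```

Run:
```python
from h import *
s,p=wrist("w1"); print(s["t"],np.round(s["ee_pos"],3),np.round(s["eef_rot"],2).tolist(),np.round(s["joints"],2))
for q in ("file","scraper"):
    for d in find_in(q,p)[:3]: print(q,np.round(d["xyz"],3),round(d["conf"],2),proj(p,d["xyz"],s).round())
for col,z in (("green",.026),("red",.026)):
    for c,st,m in blobs(p,col,200):
        ys,xs=np.nonzero(m); P=np.array([at_z(p,(x,y),z,s)[:2] for x,y in zip(xs,ys)])
        r=cv2.minAreaRect((P*1000).astype(np.float32)); 
        w=np.linalg.eigh(np.cov(P.T))[1][:,1]
        print(col,c.round(),st.tolist(),"rect",np.round(r,1) if 0 else r,"mean",P.mean(0).round(4),"yaw",np.degrees(np.arctan2(w[1],w[0])).round(1))
```

```text
2.8 [ 0.602 -0.159  0.239] [[-1.0, 0.0, -0.0], [0.0, 1.0, 0.0], [0.0, 0.0, -1.0]] [ 0.41  0.51 -0.31  1.6   0.17  1.06  1.62]
file [ 0.497 -0.363  0.022] 0.81 [127. 109.]
scraper [ 0.496 -0.163  0.028] 0.73 [316.  95.]
green [311.  52.] [289, 12, 41, 92, 1623] rect ((459.266845703125, -170.23121643066406), (93.25487518310547, 23.994544982910156), 10.277277946472168) mean [ 0.4536 -0.1682] yaw -165.3
red [123.  76.] [107, 32, 35, 89, 2400] rect ((460.18548583984375, -365.4212646484375), (97.22557830810547, 35.606407165527344), 6.264312744140625) mean [ 0.4612 -0.3652] yaw -172.3
```

View pics/w1.png

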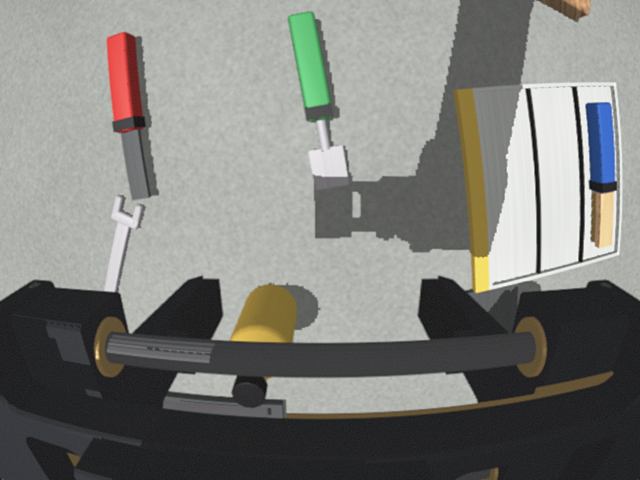

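Wrist view: the red handle runs from (122,33) to (130,130) and its blade tip is at (144,197). The green handle runs from (302,12) to (320,118) and its blade ends near (332,182). The tray corners are near (457,90), (615,84), (618,253) and (480,291). Next I'll measure these.

Run:
```python
from h import *
s,p=wrist()
def show(n,uv,z): 
    P=at_z(p,uv,z,s); print(n,P[:2].round(4)); return P[:2]
def yaw(a,b): d=b-a; print("  len",np.linalg.norm(d).round(4),"yaw",np.degrees(np.arctan2(d[1],d[0])).round(1))
a=show("file rear",(121,34),.028); b=show("file ferrule end",(128,131),.026); yaw(a,b)
c=show("blade tip",(143,198),.014); yaw(a,c)
a=show("scr rear",(301,13),.028); b=show("scr ferrule",(320,118),.026); yaw(a,b)
c=show("blade tip",(331,184),.014); yaw(a,c)
T=[show("t",uv,.012) for uv in ((457,90),(615,84),(618,253),(480,291))]
for i in range(4): yaw(T[i],T[(i+1)%4])
D=[show("d",uv,.012) for uv in ((528,89),(538,271),(576,87),(582,261))]; yaw(D[0],D[1]); yaw(D[2],D[3])
a=show("brush rear",(600,102),.032); b=show("brush end",(604,247),.02); yaw(a,b)
# fine crop
cv2.imwrite("pics/c1.png",cv2.resize(p["color"][0:300,90:360,::-1],None,fx=2,fy=2,interpolation=cv2.INTER_CUBIC))
```

```text
file rear [ 0.414  -0.3676]
file ferrule end [ 0.5206 -0.3602]
  len 0.1069 yaw 4.0
blade tip [ 0.595  -0.3539]
  len 0.1816 yaw 4.3
scr rear [ 0.4136 -0.1772]
scr ferrule [ 0.5186 -0.1595]
  len 0.1065 yaw 9.6
blade tip [ 0.5845 -0.1487]
  len 0.1733 yaw 9.5
t [ 0.4836 -0.0183]
t [0.4438 0.209 ]
t [0.6658 0.249 ]
t [0.708  0.0285]
  len 0.2307 yaw 99.9
  len 0.2256 yaw 10.2
  len 0.2245 yaw -79.2
  len 0.2292 yaw -168.2
d [0.4727 0.0689]
d [0.6855 0.1074]
d [0.4597 0.1397]
d [0.6749 0.1793]
  len 0.2163 yaw 10.3
  len 0.2187 yaw 10.4
brush rear [0.4748 0.1626]
brush end [0.6538 0.2086]
  len 0.1849 yaw 14.4
```

View pics/c1.png

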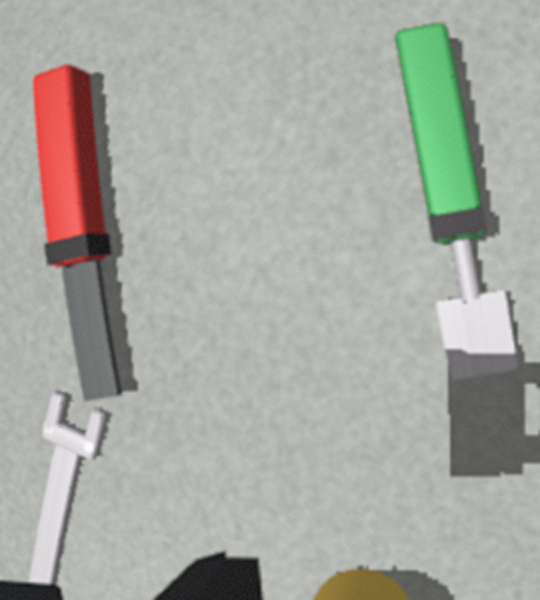

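The crop confirms the choice: the red-handled file at crop (70,160) has a dark blade, and the green-handled scraper at (440,130) has a bright blade. The wrench at (65,480) is a bystander. The tray measures yaw 10.3° and centre about (0.575, 0.1245), with its dividers about 70 mm apart as given. I'll move above the scraper.

Request:
apply_moves(
  series=[
    {"translation": [1, -0.06, 0.9], "delta_rot": [0, 0, -0.21], "fingers": 1},
    {"translation": [1, -0.06, 0.9], "delta_rot": [0, 0, -0.21], "fingers": 1},
    {"translation": [1, -0.06, 0.9], "delta_rot": [0, 0, -0.21], "fingers": 1},
  ],
)

```text
t: 3.38
ee_pos: [0.5178, -0.1643, 0.1645]
eef_rot: [[-0.987, -0.161, -0.007], [-0.161, 0.987, 0.001], [0.006, 0.002, -1.0]]
force: [1.0, 0.6, -0.5]
opening: 1.0
grasp_force: 0.0
```

Request:
apply_moves(
  series=[
    {"translation": [0.36, 0.06, 0.9], "delta_rot": [0, 0, 0], "fingers": 1},
    {"translation": [0.36, 0.06, 0.9], "delta_rot": [0, 0, 0], "fingers": 1},
    {"translation": [0.36, 0.06, 0.9], "delta_rot": [0, 0, 0], "fingers": 1},
  ],
)

```text
t: 3.75
ee_pos: [0.4937, -0.1638, 0.095]
eef_rot: [[-0.986, -0.164, -0.0], [-0.164, 0.986, 0.0], [0.0, 0.0, -1.0]]
force: [1.0, 0.1, 0.4]
opening: 1.002
grasp_force: 0.0
```

Run:
```python
from h import *
s,p=wrist("w2"); print(s["t"],np.round(s["ee_pos"],4),np.round(s["eef_rot"],3).tolist(),np.round(s["joints"],2))
for c,st,m in blobs(p,"green",200):
    print(c.round(),st.tolist())
    y0,h=st[1],st[3]
    R=np.array(s["eef_rot"]);
    for y in np.linspace(y0+5,y0+h-8,6).astype(int):
        xs=np.nonzero(m[y])[0]; a,b=[at_z(p,(x,y),.028,s) for x in (xs[0],xs[-1])]
        mid=(R.T@((a+b)/2-s["ee_pos"])); print(y,xs[0],xs[-1],"width",np.linalg.norm(a-b).round(4),"tool xy",mid[:2].round(4),"world",((a+b)/2)[:2].round(4))
```

```text
3.75 [ 0.4937 -0.1638  0.095 ] [[-0.986, -0.164, -0.0], [-0.164, 0.986, 0.0], [0.0, 0.0, -1.0]] [ 0.48  0.55 -0.31  1.97  0.26  0.66  1.74]
[322. 199.] [298, 112, 43, 159, 4920]
117 298 340 width 0.0238 tool xy [ 0.0793 -0.0012] world [ 0.4156 -0.1779]
146 298 340 width 0.024 tool xy [ 0.0626 -0.0012] world [ 0.4321 -0.1752]
175 299 340 width 0.0237 tool xy [ 0.0458 -0.0009] world [ 0.4486 -0.1722]
204 299 340 width 0.024 tool xy [ 0.0287 -0.0009] world [ 0.4655 -0.1694]
233 301 335 width 0.0203 tool xy [ 0.011  -0.0018] world [ 0.4831 -0.1674]
263 301 339 width 0.0233 tool xy [-0.0081 -0.0006] world [ 0.5018 -0.1631]
```

View pics/w2.png

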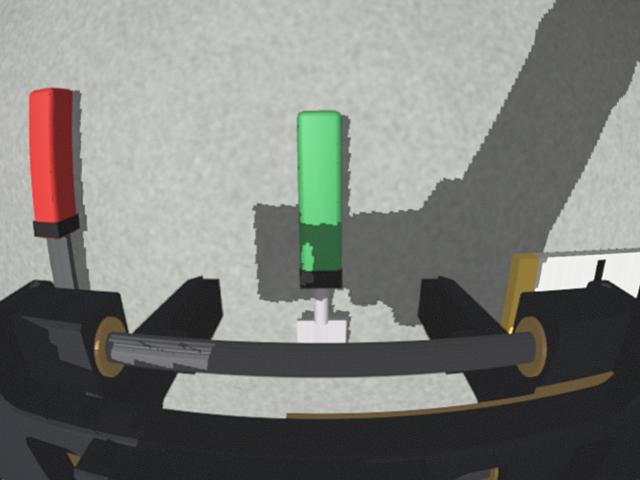

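The handle is centred under the gripper: its axis is on column 320, its rear is at row 112, and the TCP is about 8 mm behind the origin. I'll go down and close.

Request:
apply_moves(
  series=[
    {"translation": [0, -0.01, 0.7], "delta_rot": [0, 0, 0], "fingers": 1},
    {"translation": [0, -0.01, 0.95], "delta_rot": [0, 0, 0], "fingers": 1},
    {"translation": [0, -0.01, 1], "delta_rot": [0, 0, 0], "fingers": 1},
    {"translation": [0, -0.01, 1], "delta_rot": [0, 0, 0], "fingers": 1},
  ],
)

```text
t: 4.3
ee_pos: [0.4948, -0.165, 0.0161]
eef_rot: [[-0.986, -0.164, 0.003], [-0.164, 0.986, -0.001], [-0.003, -0.001, -1.0]]
force: [0.2, 0.7, -0.2]
opening: 1.0
grasp_force: 0.0
```

Request:
apply_moves(
  series=[
    {"translation": [0, 0, 0.04], "delta_rot": [0, 0, 0], "fingers": 0},
    {"translation": [0, 0, 0.04], "delta_rot": [0, 0, 0], "fingers": -1},
    {"translation": [0, 0, 0.04], "delta_rot": [0, 0, 0], "fingers": -1},
    {"translation": [0, 0, 0.04], "delta_rot": [0, 0, 0], "fingers": -1},
    {"translation": [0, 0, 0.04], "delta_rot": [0, 0, 0], "fingers": -1},
  ],
  squeeze=18,
)

```text
t: 4.92
ee_pos: [0.493, -0.1648, 0.0116]
eef_rot: [[-0.986, -0.164, 0.0], [-0.164, 0.986, -0.0], [-0.0, -0.0, -1.0]]
force: [-0.2, 0.2, -0.3]
opening: 0.459
grasp_force: 0.0
```

Request:
apply_moves(
  series=[
    {"translation": [0, 0, 0], "delta_rot": [0, 0, 0], "fingers": -1},
    {"translation": [0, 0, 0], "delta_rot": [0, 0, 0], "fingers": -1},
    {"translation": [0, 0, 0], "delta_rot": [0, 0, 0], "fingers": -1},
    {"translation": [0, 0, 0], "delta_rot": [0, 0, 0], "fingers": -1},
  ],
)

```text
t: 5.42
ee_pos: [0.4929, -0.1647, 0.0115]
eef_rot: [[-0.986, -0.164, -0.0], [-0.164, 0.986, 0.0], [-0.0, 0.0, -1.0]]
force: [-0.4, 0.6, 0.2]
opening: 0.296
grasp_force: 18.0
```

Request:
apply_moves(
  series=[
    {"translation": [0, 0, -0.3], "delta_rot": [0, 0, 0], "fingers": -1},
    {"translation": [0, 0, -0.9], "delta_rot": [0, 0, 0], "fingers": -1},
    {"translation": [0, 0, -0.9], "delta_rot": [0, 0, 0], "fingers": -1},
  ],
)

```text
t: 5.8
ee_pos: [0.4951, -0.1655, 0.0862]
eef_rot: [[-0.986, -0.164, 0.005], [-0.164, 0.986, -0.002], [-0.005, -0.003, -1.0]]
force: [0.6, 0.2, -1.0]
opening: 0.296
grasp_force: 18.0
```

Request:
apply_moves(
  series=[
    {"translation": [-0.2, 0.5, -0.1], "delta_rot": [0, 0, -0.02], "fingers": -1},
    {"translation": [-0.38, 0.85, -0.1], "delta_rot": [0, 0, -0.02], "fingers": -1},
  ],
)

```text
t: 6.05
ee_pos: [0.5115, -0.0914, 0.091]
eef_rot: [[-0.984, -0.18, -0.0], [-0.18, 0.984, 0.0], [0.0, 0.0, -1.0]]
force: [-0.3, -0.3, -2.4]
opening: 0.293
grasp_force: 18.0
```

Request:
apply_moves(
  series=[
    {"translation": [-0.2, 0.5, 0], "delta_rot": [0, 0, 0], "fingers": -1},
    {"translation": [-0.38, 0.85, 0], "delta_rot": [0, 0, 0], "fingers": -1},
  ],
)

```text
t: 6.3
ee_pos: [0.5288, -0.0184, 0.0904]
eef_rot: [[-0.983, -0.181, -0.002], [-0.181, 0.983, 0.0], [0.002, 0.001, -1.0]]
force: [0.5, -0.4, -1.8]
opening: 0.291
grasp_force: 18.0
```

Request:
apply_moves(
  series=[
    {"translation": [-0.2, 0.5, 0], "delta_rot": [0, 0, 0], "fingers": -1},
    {"translation": [-0.38, 0.85, 0], "delta_rot": [0, 0, 0], "fingers": -1},
  ],
)

```text
t: 6.55
ee_pos: [0.5464, 0.054, 0.0903]
eef_rot: [[-0.983, -0.181, -0.002], [-0.181, 0.983, 0.0], [0.002, 0.001, -1.0]]
force: [1.1, 0.3, -1.0]
opening: 0.296
grasp_force: 18.0
```

Request:
apply_moves(
  series=[
    {"translation": [-0.2, 0.5, 0], "delta_rot": [0, 0, 0], "fingers": -1},
    {"translation": [-0.38, 0.85, 0], "delta_rot": [0, 0, 0], "fingers": -1},
    {"translation": [-0.38, 0.85, 0], "delta_rot": [0, 0, 0], "fingers": -1},
    {"translation": [-0.38, 0.85, 0], "delta_rot": [0, 0, 0], "fingers": -1},
  ],
)

```text
t: 7.05
ee_pos: [0.564, 0.1231, 0.0904]
eef_rot: [[-0.984, -0.179, -0.002], [-0.179, 0.984, -0.001], [0.002, -0.001, -1.0]]
force: [-0.1, -0.1, -1.9]
opening: 0.294
grasp_force: 18.0
```

Run:
```python
from h import *
s,p=wrist("w3"); print(s["t"],np.round(s["ee_pos"],4),np.round(s["eef_rot"],3).tolist(),np.round(s["joints"],2),s["grasp_force"])
```

```text
7.05 [0.564  0.1231 0.0904] [[-0.984, -0.179, -0.002], [-0.179, 0.984, -0.001], [0.002, -0.001, -1.0]] [-0.06  0.64 -0.32  1.82  0.28  0.73  1.22] 17.998190224170685
```

View pics/w3.png

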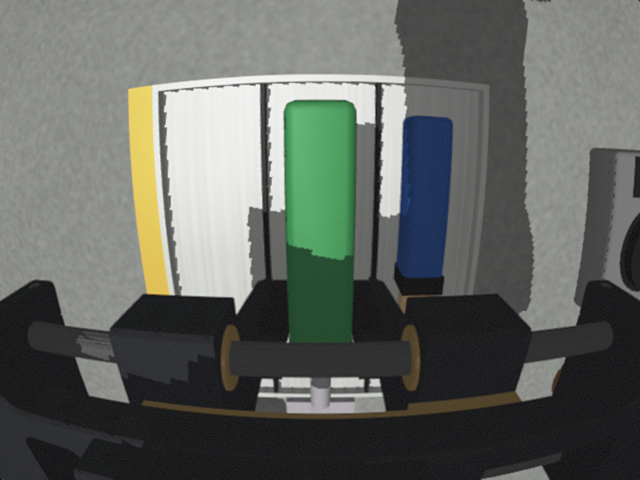

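The scraper hangs centred in the middle lane, with the dividers at columns 265 and 378, the handle axis at 321 and the brush at 427. I'll shift it 4 mm forward and lower it gently.

Request:
apply_moves(
  series=[
    {"translation": [-0.05, 0, 0.5], "delta_rot": [0, 0, 0], "fingers": -1},
    {"translation": [-0.05, 0, 0.75], "delta_rot": [0, 0, 0], "fingers": -1},
    {"translation": [-0.05, 0, 0.86], "delta_rot": [0, 0, 0], "fingers": -1},
    {"translation": [-0.05, 0, 0.88], "delta_rot": [0, 0, 0], "fingers": -1},
    {"translation": [-0.05, 0, 0.88], "delta_rot": [0, 0, 0], "fingers": -1},
  ],
)

```text
t: 7.72
ee_pos: [0.5693, 0.1252, 0.0219]
eef_rot: [[-0.984, -0.18, 0.001], [-0.18, 0.984, 0.0], [-0.001, 0.0, -1.0]]
force: [-0.6, -0.3, -1.2]
opening: 0.292
grasp_force: 18.0
```

Request:
apply_moves(
  series=[
    {"translation": [0, 0, 0.01], "delta_rot": [0, 0, 0], "fingers": -1},
    {"translation": [0, 0, 0.02], "delta_rot": [0, 0, 0], "fingers": -1},
    {"translation": [0, 0, 0.03], "delta_rot": [0, 0, 0], "fingers": -1},
    {"translation": [0, 0, 0.035], "delta_rot": [0, 0, 0], "fingers": -1},
    {"translation": [0, 0, 0.035], "delta_rot": [0, 0, 0], "fingers": -1},
  ],
)

```text
t: 8.35
ee_pos: [0.5687, 0.1251, 0.0183]
eef_rot: [[-0.984, -0.18, -0.0], [-0.18, 0.984, -0.0], [0.0, -0.0, -1.0]]
force: [-0.3, -0.3, -0.3]
opening: 0.293
grasp_force: 18.0
```

Request:
apply_moves(
  series=[
    {"translation": [0, 0, 0.008], "delta_rot": [0, 0, 0], "fingers": -1},
    {"translation": [0, 0, 0.015], "delta_rot": [0, 0, 0], "fingers": -1},
    {"translation": [0, 0, 0.015], "delta_rot": [0, 0, 0], "fingers": -1},
  ],
)

```text
t: 8.72
ee_pos: [0.5687, 0.1251, 0.0171]
eef_rot: [[-0.984, -0.18, -0.0], [-0.18, 0.984, -0.0], [0.0, -0.0, -1.0]]
force: [0.2, -0.0, -1.1]
opening: 0.295
grasp_force: 18.0
```

Request:
apply_moves(
  series=[
    {"translation": [0, 0, 0.006], "delta_rot": [0, 0, 0], "fingers": -1},
    {"translation": [0, 0, 0.012], "delta_rot": [0, 0, 0], "fingers": -1},
    {"translation": [0, 0, 0.012], "delta_rot": [0, 0, 0], "fingers": -1},
  ],
)

```text
t: 9.1
ee_pos: [0.5687, 0.125, 0.0161]
eef_rot: [[-0.984, -0.18, -0.0], [-0.18, 0.984, -0.0], [0.0, -0.0, -1.0]]
force: [-0.5, 1.0, -1.3]
opening: 0.291
grasp_force: 18.0
```

Request:
apply_moves(
  series=[
    {"translation": [0, 0, 0.008], "delta_rot": [0, 0, 0], "fingers": -1},
    {"translation": [0, 0, 0.01], "delta_rot": [0, 0, 0], "fingers": -1},
    {"translation": [0, 0, 0.01], "delta_rot": [0, 0, 0], "fingers": -1},
  ],
)

```text
t: 9.48
ee_pos: [0.5688, 0.1251, 0.0155]
eef_rot: [[-0.984, -0.18, 0.0], [-0.18, 0.984, -0.0], [-0.0, -0.0, -1.0]]
force: [-0.7, 0.2, 1.9]
opening: 0.292
grasp_force: 18.0
```

Request:
apply_moves(
  series=[
    {"translation": [0, 0, 0], "delta_rot": [0, 0, 0], "fingers": -0.15},
    {"translation": [0, 0, 0], "delta_rot": [0, 0, 0], "fingers": -0.15},
    {"translation": [0, 0, 0], "delta_rot": [0, 0, 0], "fingers": -0.15},
    {"translation": [0, 0, 0], "delta_rot": [0, 0, 0], "fingers": -0.15},
  ],
)

```text
t: 9.98
ee_pos: [0.5687, 0.1251, 0.0153]
eef_rot: [[-0.984, -0.18, -0.0], [-0.18, 0.984, -0.0], [0.0, -0.0, -1.0]]
force: [-0.3, 0.8, 0.2]
opening: 0.427
grasp_force: 0.0
```

Request:
apply_moves(
  series=[
    {"translation": [0, 0, -0.3], "delta_rot": [0, 0, 0], "fingers": -0.15},
    {"translation": [0, 0, -0.9], "delta_rot": [0, 0, 0], "fingers": -0.15},
    {"translation": [0, 0, -0.9], "delta_rot": [0, 0, 0], "fingers": -0.15},
    {"translation": [0, 0, -0.9], "delta_rot": [0, 0, 0], "fingers": -0.15},
  ],
)

```text
t: 10.48
ee_pos: [0.5685, 0.1248, 0.087]
eef_rot: [[-0.984, -0.18, -0.0], [-0.18, 0.984, -0.0], [0.0, -0.0, -1.0]]
force: [0.1, -0.1, -0.6]
opening: 0.424
grasp_force: 0.0
```

Run:
```python
from h import *
s,p=wrist("w4"); print(s["t"],np.round(s["ee_pos"],4),np.round(s["force"],1))
R=np.array(s["eef_rot"])
for col in("green","blue"):
  for c,st,m in blobs(p,col,500):
    print(col,c.round(),st.tolist())
    for y in np.linspace(st[1]+8,st[1]+st[3]-12,4).astype(int):
        xs=np.nonzero(m[y])[0]; a,b=[at_z(p,(x,y),.032,s) for x in (xs[0],xs[-1])]
        print(y,"width",np.linalg.norm(a-b).round(4),"tool xy",(R.T@((a+b)/2-s["ee_pos"]))[:2].round(4))
```

```text
10.475 [0.5685 0.1248 0.087 ] [ 0.1 -0.1 -0.6]
green [323. 198.] [298, 113, 45, 166, 5198]
121 width 0.0235 tool xy [ 0.0767 -0.0006]
169 width 0.0234 tool xy [ 0.0505 -0.0003]
218 width 0.019 tool xy [0.0231 0.0017]
267 width 0.0209 tool xy [-0.0061 -0.0012]
blue [425. 189.] [397, 108, 56, 165, 7786]
116 width 0.0279 tool xy [0.0813 0.0589]
164 width 0.0282 tool xy [0.0544 0.0586]
212 width 0.0277 tool xy [0.0269 0.0589]
261 width 0.028 tool xy [-0.0028  0.0585]
```

The scraper lies flat and parallel in the middle lane. Now the file.

Request:
apply_moves(
  series=[
    {"translation": [0.2, -0.6, 0], "delta_rot": [0, 0, 0], "fingers": -0.15},
    {"translation": [0.34, -0.98, 0], "delta_rot": [0, 0, 0], "fingers": 0},
  ],
)

```text
t: 10.78
ee_pos: [0.5547, 0.0407, 0.0858]
eef_rot: [[-0.984, -0.179, -0.003], [-0.179, 0.984, -0.001], [0.003, -0.001, -1.0]]
force: [-0.9, -0.2, -1.1]
opening: 0.496
grasp_force: 0.0
```

Request:
apply_moves(
  series=[
    {"translation": [0.2, -0.6, 0], "delta_rot": [0, 0, 0], "fingers": 0.5},
    {"translation": [0.34, -0.98, 0], "delta_rot": [0, 0, 0], "fingers": 0.5},
  ],
)

```text
t: 11.02
ee_pos: [0.5418, -0.0417, 0.0859]
eef_rot: [[-0.984, -0.178, -0.003], [-0.178, 0.984, -0.001], [0.003, -0.0, -1.0]]
force: [-0.5, -0.3, -1.0]
opening: 0.703
grasp_force: 0.0
```

Request:
apply_moves(
  series=[
    {"translation": [0.2, -0.6, 0], "delta_rot": [0, 0, 0], "fingers": 0.5},
    {"translation": [0.34, -0.98, 0], "delta_rot": [0, 0, 0], "fingers": 0.5},
  ],
)

```text
t: 11.28
ee_pos: [0.5291, -0.1235, 0.0859]
eef_rot: [[-0.984, -0.178, -0.003], [-0.178, 0.984, -0.0], [0.003, 0.0, -1.0]]
force: [0.9, -0.4, 0.6]
opening: 0.753
grasp_force: 0.0
```

Request:
apply_moves(
  series=[
    {"translation": [0.2, -0.6, 0], "delta_rot": [0, 0, 0], "fingers": 0.5},
    {"translation": [0.34, -0.98, 0], "delta_rot": [0, 0, 0], "fingers": 0.5},
  ],
)

```text
t: 11.52
ee_pos: [0.5164, -0.2054, 0.0859]
eef_rot: [[-0.984, -0.178, -0.003], [-0.178, 0.984, -0.0], [0.002, 0.0, -1.0]]
force: [0.1, 0.5, -0.2]
opening: 0.749
grasp_force: 0.0
```

Request:
apply_moves(
  series=[
    {"translation": [0.2, -0.6, 0], "delta_rot": [0, 0, 0], "fingers": 0.5},
    {"translation": [0.34, -0.98, 0], "delta_rot": [0, 0, 0], "fingers": 0.5},
  ],
)

```text
t: 11.78
ee_pos: [0.5037, -0.2873, 0.0859]
eef_rot: [[-0.984, -0.178, -0.002], [-0.178, 0.984, 0.0], [0.002, 0.001, -1.0]]
force: [0.1, 0.6, -0.9]
opening: 0.756
grasp_force: 0.0
```

Request:
apply_moves(
  series=[
    {"translation": [0.2, -0.6, 0], "delta_rot": [0, 0, 0.12], "fingers": 0.5},
    {"translation": [0.34, -0.98, 0], "delta_rot": [0, 0, 0.12], "fingers": 0.5},
    {"translation": [0.34, -0.98, 0], "delta_rot": [0, 0, 0.12], "fingers": 0.5},
    {"translation": [0.34, -0.98, 0], "delta_rot": [0, 0, 0.12], "fingers": 0.5},
  ],
)

```text
t: 12.28
ee_pos: [0.4926, -0.3653, 0.0863]
eef_rot: [[-0.996, -0.087, -0.001], [-0.087, 0.996, 0.002], [0.001, 0.002, -1.0]]
force: [0.7, -0.6, 1.1]
opening: 0.748
grasp_force: 0.0
```

Run:
```python
from h import *
s,p=wrist("w5"); print(s["t"],np.round(s["ee_pos"],4),np.round(s["eef_rot"],3).tolist(),np.round(s["joints"],2))
R=np.array(s["eef_rot"])
for c,st,m in blobs(p,"red",500):
    print(c.round(),st.tolist())
    for y in np.linspace(st[1]+6,st[1]+st[3]-10,6).astype(int):
        xs=np.nonzero(m[y])[0]; a,b=[at_z(p,(x,y),.028,s) for x in (xs[0],xs[-1])]
        print(y,xs[0],xs[-1],"width",np.linalg.norm(a-b).round(4),"tool xy",(R.T@((a+b)/2-s["ee_pos"]))[:2].round(4))
```

```text
12.275 [ 0.4926 -0.3653  0.0863] [[-0.996, -0.087, -0.001], [-0.087, 0.996, 0.002], [0.001, 0.002, -1.0]] [ 0.77  0.69 -0.29  1.72  0.26  0.77  2.02]
[316. 194.] [292, 112, 48, 167, 7388]
118 292 337 width 0.0245 tool xy [ 0.0784 -0.0036]
148 293 338 width 0.0246 tool xy [ 0.0618 -0.0031]
178 294 338 width 0.0244 tool xy [ 0.0451 -0.0028]
208 294 338 width 0.0248 tool xy [ 0.0281 -0.0029]
238 296 338 width 0.0242 tool xy [ 0.0104 -0.0023]
269 297 339 width 0.0248 tool xy [-0.0087 -0.0018]
```

View pics/w5.png

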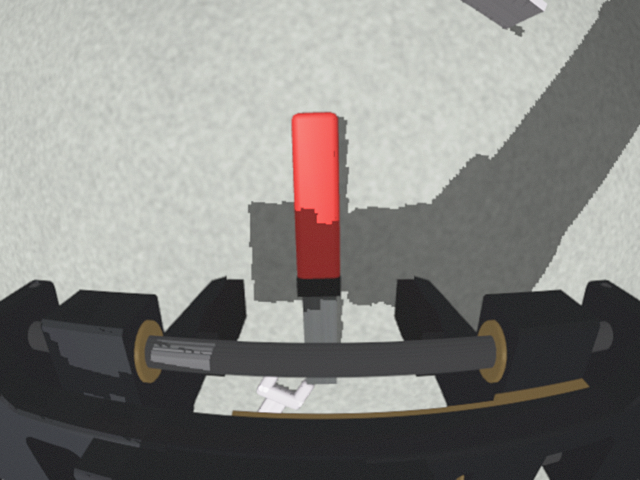

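The file is almost centred, with its axis at columns 315–318. I'll correct by −2 mm and −1.2°, go down and grip.

Request:
apply_moves(
  series=[
    {"translation": [0, -0.03, 0.6], "delta_rot": [0, 0, -0.03], "fingers": 0.3},
    {"translation": [0, -0.03, 0.9], "delta_rot": [0, 0, -0.03], "fingers": 0},
    {"translation": [0, -0.03, 0.93], "delta_rot": [0, 0, -0.03], "fingers": 0},
    {"translation": [0, -0.03, 0.93], "delta_rot": [0, 0, -0.03], "fingers": 0},
  ],
)

```text
t: 12.82
ee_pos: [0.4938, -0.3687, 0.0137]
eef_rot: [[-0.994, -0.111, 0.001], [-0.111, 0.994, -0.0], [-0.001, -0.0, -1.0]]
force: [1.3, 0.5, -0.1]
opening: 0.497
grasp_force: 0.0
```

Request:
apply_moves(
  series=[
    {"translation": [0, 0, 0], "delta_rot": [0, 0, 0], "fingers": -1},
    {"translation": [0, 0, 0], "delta_rot": [0, 0, 0], "fingers": -1},
    {"translation": [0, 0, 0], "delta_rot": [0, 0, 0], "fingers": -1},
    {"translation": [0, 0, 0], "delta_rot": [0, 0, 0], "fingers": -1},
    {"translation": [0, 0, 0], "delta_rot": [0, 0, 0], "fingers": -1},
  ],
  squeeze=18,
)

```text
t: 13.45
ee_pos: [0.4936, -0.3694, 0.014]
eef_rot: [[-0.994, -0.11, 0.001], [-0.11, 0.994, -0.0], [-0.001, -0.001, -1.0]]
force: [-1.1, 2.0, 6.3]
opening: 0.291
grasp_force: 18.0
```

Request:
apply_moves(
  series=[
    {"translation": [0, 0, -0.02], "delta_rot": [0, 0, 0], "fingers": -1},
    {"translation": [0, 0, -0.05], "delta_rot": [0, 0, 0], "fingers": -1},
  ],
)

```text
t: 13.7
ee_pos: [0.4925, -0.3695, 0.0168]
eef_rot: [[-0.994, -0.11, -0.001], [-0.11, 0.994, 0.0], [0.001, 0.0, -1.0]]
force: [0.2, 0.6, -1.9]
opening: 0.296
grasp_force: 18.0
```

Request:
apply_moves(
  series=[
    {"translation": [0, 0, -0.5], "delta_rot": [0, 0, 0], "fingers": -1},
    {"translation": [0, 0, -0.95], "delta_rot": [0, 0, 0], "fingers": -1},
    {"translation": [0, 0, -0.95], "delta_rot": [0, 0, 0], "fingers": -1},
    {"translation": [0, 0, -0.95], "delta_rot": [0, 0, 0], "fingers": -1},
  ],
)

```text
t: 14.2
ee_pos: [0.4921, -0.3692, 0.0921]
eef_rot: [[-0.994, -0.11, -0.001], [-0.11, 0.994, 0.001], [0.001, 0.001, -1.0]]
force: [-0.2, -0.2, -0.2]
opening: 0.294
grasp_force: 18.0
```

Run:
```python
from h import *
s,p=wrist("w6"); print(s["t"],np.round(s["ee_pos"],4),np.round(s["force"],1),np.round(s["eef_rot"],3).tolist(),s["grasp_force"])
R=np.array(s["eef_rot"]); z=s["ee_pos"][2]-.012+.028
for c,st,m in blobs(p,"red",500):
    print(c.round(),st.tolist())
    for y in np.linspace(st[1]+6,st[1]+st[3]-10,5).astype(int):
        xs=np.nonzero(m[y])[0]; a,b=[at_z(p,(x,y),z,s) for x in (xs[0],xs[-1])]
        print(y,xs[0],xs[-1],"width",np.linalg.norm(a-b).round(4),"tool xy",(R.T@((a+b)/2-s["ee_pos"]))[:2].round(4))
```

```text
14.2 [ 0.4921 -0.3692  0.0921] [-0.2 -0.2 -0.2] [[-0.994, -0.11, -0.001], [-0.11, 0.994, 0.001], [0.001, 0.001, -1.0]] 17.966964840888977
[321. 219.] [287, 100, 71, 243, 16242]
106 288 355 width 0.0232 tool xy [ 0.0802 -0.    ]
162 287 356 width 0.0243 tool xy [0.0604 0.    ]
219 287 355 width 0.0247 tool xy [ 0.0398 -0.0002]
276 289 352 width 0.024 tool xy [ 0.0175 -0.0003]
333 291 350 width 0.024 tool xy [-0.0078 -0.0003]
```

Request:
apply_moves(
  series=[
    {"translation": [-0.15, 0.5, 0], "delta_rot": [0, 0, 0], "fingers": -1},
    {"translation": [-0.28, 0.86, 0], "delta_rot": [0, 0, 0], "fingers": -1},
  ],
)

```text
t: 14.5
ee_pos: [0.5068, -0.2965, 0.0913]
eef_rot: [[-0.994, -0.11, -0.002], [-0.11, 0.994, 0.002], [0.002, 0.002, -1.0]]
force: [-0.8, -0.2, -1.5]
opening: 0.293
grasp_force: 18.0
```

Request:
apply_moves(
  series=[
    {"translation": [-0.15, 0.5, 0], "delta_rot": [0, 0, 0], "fingers": -1},
    {"translation": [-0.28, 0.86, 0], "delta_rot": [0, 0, 0], "fingers": -1},
  ],
)

```text
t: 14.75
ee_pos: [0.5216, -0.2252, 0.0915]
eef_rot: [[-0.994, -0.111, -0.002], [-0.111, 0.994, 0.002], [0.002, 0.002, -1.0]]
force: [0.5, -0.5, -1.5]
opening: 0.293
grasp_force: 18.0
```

Request:
apply_moves(
  series=[
    {"translation": [-0.15, 0.5, 0], "delta_rot": [0, 0, 0], "fingers": -1},
    {"translation": [-0.28, 0.86, 0], "delta_rot": [0, 0, 0], "fingers": -1},
  ],
)

```text
t: 15.0
ee_pos: [0.5363, -0.1546, 0.0915]
eef_rot: [[-0.994, -0.111, -0.002], [-0.111, 0.994, 0.001], [0.002, 0.002, -1.0]]
force: [0.4, -0.6, -0.9]
opening: 0.291
grasp_force: 18.0
```

Request:
apply_moves(
  series=[
    {"translation": [-0.15, 0.5, 0], "delta_rot": [0, 0, 0], "fingers": -1},
    {"translation": [-0.28, 0.86, 0], "delta_rot": [0, 0, 0], "fingers": -1},
  ],
)

```text
t: 15.25
ee_pos: [0.5509, -0.0838, 0.0915]
eef_rot: [[-0.994, -0.111, -0.003], [-0.111, 0.994, 0.001], [0.002, 0.001, -1.0]]
force: [0.4, -0.8, -1.6]
opening: 0.296
grasp_force: 18.0
```

Request:
apply_moves(
  series=[
    {"translation": [-0.15, 0.5, 0], "delta_rot": [0, 0, 0], "fingers": -1},
    {"translation": [-0.28, 0.86, 0], "delta_rot": [0, 0, 0], "fingers": -1},
  ],
)

```text
t: 15.5
ee_pos: [0.5656, -0.0131, 0.0915]
eef_rot: [[-0.994, -0.111, -0.003], [-0.111, 0.994, 0.001], [0.002, 0.001, -1.0]]
force: [0.3, 0.5, -1.0]
opening: 0.295
grasp_force: 18.0
```

Request:
apply_moves(
  series=[
    {"translation": [-0.15, 0.5, 0], "delta_rot": [0, 0, -0.09], "fingers": -1},
    {"translation": [-0.28, 0.86, 0], "delta_rot": [0, 0, -0.09], "fingers": -1},
    {"translation": [-0.28, 0.86, 0], "delta_rot": [0, 0, -0.09], "fingers": -1},
    {"translation": [-0.28, 0.86, 0], "delta_rot": [0, 0, -0.09], "fingers": -1},
  ],
)

```text
t: 16.0
ee_pos: [0.5803, 0.0545, 0.0918]
eef_rot: [[-0.984, -0.179, -0.002], [-0.179, 0.984, -0.001], [0.002, -0.001, -1.0]]
force: [0.9, -0.8, -2.3]
opening: 0.292
grasp_force: 18.0
```

Run:
```python
from h import *
s,p=wrist("w7"); print(s["t"],np.round(s["ee_pos"],4),np.round(s["eef_rot"],3).tolist(),np.round(s["joints"],2),s["grasp_force"])
```

```text
16.0 [0.5803 0.0545 0.0918] [[-0.984, -0.179, -0.002], [-0.179, 0.984, -0.001], [0.002, -0.001, -1.0]] [ 0.07  0.64 -0.32  1.8   0.28  0.75  1.34] 17.966853976249695
```

View pics/w7.png

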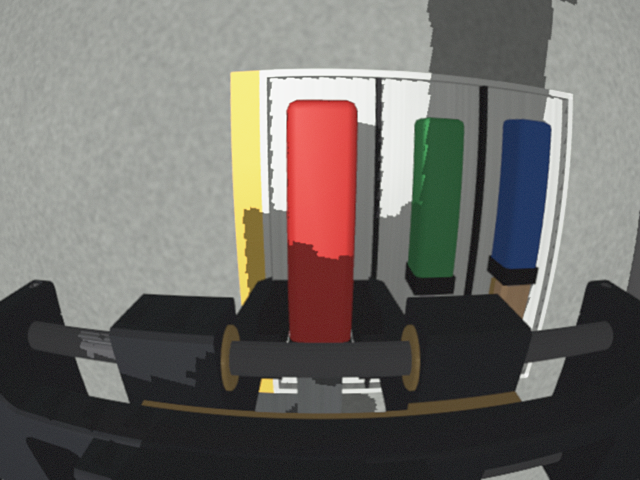

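The file hangs centred in lane 1, with the lane edges at columns 268 and 378 and the handle at 321. The scraper at (437,200) and the brush at (522,195) lie in their lanes. I'll lower it gently.

Request:
apply_moves(
  series=[
    {"translation": [0, 0.01, 0.5], "delta_rot": [0, 0, 0], "fingers": -1},
    {"translation": [0, 0.01, 0.75], "delta_rot": [0, 0, 0], "fingers": -1},
    {"translation": [0, 0.01, 0.84], "delta_rot": [0, 0, 0], "fingers": -1},
    {"translation": [0, 0.01, 0.87], "delta_rot": [0, 0, 0], "fingers": -1},
    {"translation": [0, 0.01, 0.87], "delta_rot": [0, 0, 0], "fingers": -1},
  ],
)

```text
t: 16.68
ee_pos: [0.5817, 0.0564, 0.0241]
eef_rot: [[-0.984, -0.18, 0.001], [-0.18, 0.984, 0.0], [-0.001, -0.0, -1.0]]
force: [0.2, -0.6, -1.8]
opening: 0.294
grasp_force: 18.0
```

Request:
apply_moves(
  series=[
    {"translation": [0, 0, 0.01], "delta_rot": [0, 0, 0], "fingers": -1},
    {"translation": [0, 0, 0.02], "delta_rot": [0, 0, 0], "fingers": -1},
    {"translation": [0, 0, 0.03], "delta_rot": [0, 0, 0], "fingers": -1},
    {"translation": [0, 0, 0.03], "delta_rot": [0, 0, 0], "fingers": -1},
  ],
)

```text
t: 17.18
ee_pos: [0.581, 0.0565, 0.021]
eef_rot: [[-0.984, -0.18, -0.0], [-0.18, 0.984, -0.0], [0.0, -0.0, -1.0]]
force: [-0.1, -0.4, -0.6]
opening: 0.292
grasp_force: 18.0
```

Request:
apply_moves(
  series=[
    {"translation": [0, 0, 0.008], "delta_rot": [0, 0, 0], "fingers": -1},
    {"translation": [0, 0, 0.014], "delta_rot": [0, 0, 0], "fingers": -1},
    {"translation": [0, 0, 0.014], "delta_rot": [0, 0, 0], "fingers": -1},
  ],
)

```text
t: 17.55
ee_pos: [0.581, 0.0564, 0.0198]
eef_rot: [[-0.984, -0.18, -0.0], [-0.18, 0.984, -0.0], [0.0, -0.0, -1.0]]
force: [0.4, 0.4, -0.6]
opening: 0.295
grasp_force: 18.0
```

Request:
apply_moves(
  series=[
    {"translation": [0, 0, 0.006], "delta_rot": [0, 0, 0], "fingers": -1},
    {"translation": [0, 0, 0.012], "delta_rot": [0, 0, 0], "fingers": -1},
    {"translation": [0, 0, 0.012], "delta_rot": [0, 0, 0], "fingers": -1},
  ],
)

```text
t: 17.92
ee_pos: [0.581, 0.0565, 0.0188]
eef_rot: [[-0.984, -0.18, -0.0], [-0.18, 0.984, -0.0], [0.0, -0.0, -1.0]]
force: [-0.7, 0.2, -2.2]
opening: 0.297
grasp_force: 18.0
```

Request:
apply_moves(
  series=[
    {"translation": [0, 0, 0.006], "delta_rot": [0, 0, 0], "fingers": -1},
    {"translation": [0, 0, 0.01], "delta_rot": [0, 0, 0], "fingers": -1},
    {"translation": [0, 0, 0.01], "delta_rot": [0, 0, 0], "fingers": -1},
  ],
)

```text
t: 18.3
ee_pos: [0.581, 0.0564, 0.018]
eef_rot: [[-0.984, -0.18, -0.0], [-0.18, 0.984, -0.0], [0.0, -0.0, -1.0]]
force: [-0.9, -0.1, -1.3]
opening: 0.296
grasp_force: 18.0
```

Request:
apply_moves(
  series=[
    {"translation": [0, 0, 0.006], "delta_rot": [0, 0, 0], "fingers": -1},
    {"translation": [0, 0, 0.01], "delta_rot": [0, 0, 0], "fingers": -1},
    {"translation": [0, 0, 0.01], "delta_rot": [0, 0, 0], "fingers": -1},
  ],
)

```text
t: 18.68
ee_pos: [0.5811, 0.0565, 0.018]
eef_rot: [[-0.984, -0.18, 0.0], [-0.18, 0.984, -0.0], [-0.0, -0.0, -1.0]]
force: [-2.6, -0.5, 6.9]
opening: 0.295
grasp_force: 18.0
```

Request:
apply_moves(
  series=[
    {"translation": [0, 0, -0.008], "delta_rot": [0, 0, 0], "fingers": -1},
    {"translation": [0, 0, -0.008], "delta_rot": [0, 0, 0], "fingers": -0.15},
    {"translation": [0, 0, -0.008], "delta_rot": [0, 0, 0], "fingers": -0.15},
    {"translation": [0, 0, -0.008], "delta_rot": [0, 0, 0], "fingers": -0.15},
    {"translation": [0, 0, -0.008], "delta_rot": [0, 0, 0], "fingers": -0.15},
  ],
)

```text
t: 19.3
ee_pos: [0.5811, 0.0565, 0.0179]
eef_rot: [[-0.984, -0.18, 0.0], [-0.18, 0.984, 0.0], [-0.0, 0.0, -1.0]]
force: [0.1, -0.3, 0.1]
opening: 0.423
grasp_force: 0.0
```

Request:
apply_moves(
  series=[
    {"translation": [0, 0, -0.3], "delta_rot": [0, 0, 0], "fingers": -0.15},
    {"translation": [0, 0, -1], "delta_rot": [0, 0, 0], "fingers": -0.15},
    {"translation": [0, 0, -1], "delta_rot": [0, 0, 0], "fingers": -0.15},
    {"translation": [0, 0, -1], "delta_rot": [0, 0, 0], "fingers": -0.15},
  ],
)

```text
t: 19.8
ee_pos: [0.5808, 0.0563, 0.0977]
eef_rot: [[-0.984, -0.18, -0.0], [-0.18, 0.984, -0.0], [0.0, -0.0, -1.0]]
force: [-0.3, -0.3, 0.0]
opening: 0.429
grasp_force: 0.0
```

Run:
```python
from h import *
s,p=wrist("w8"); print(s["t"],np.round(s["ee_pos"],4),np.round(s["force"],1),s["opening"])
R=np.array(s["eef_rot"])
for col in("red","green","blue"):
  for c,st,m in blobs(p,col,500):
    print(col,c.round(),st.tolist())
    for y in np.linspace(st[1]+8,st[1]+st[3]-12,4).astype(int):
        xs=np.nonzero(m[y])[0]; a,b=[at_z(p,(x,y),.032,s) for x in (xs[0],xs[-1])]
        print(y,"width",np.linalg.norm(a-b).round(4),"tool xy",(R.T@((a+b)/2-s["ee_pos"]))[:2].round(4))
for q in ("pad","key_top"):
    for d in find_in(q,p)[:3]: print(q,np.round(d["xyz"],3),round(d["conf"],2),proj(p,d["xyz"],s).round())
```

```text
19.8 [0.5808 0.0563 0.0977] [-0.3 -0.3  0. ] 0.42867386912488253
red [321. 192.] [300, 113, 44, 161, 6810]
121 width 0.0242 tool xy [0.077  0.0003]
168 width 0.024 tool xy [ 0.05 -0.  ]
215 width 0.0235 tool xy [0.0224 0.    ]
262 width 0.0244 tool xy [-0.007  -0.0006]
green [431. 193.] [408, 117, 49, 155, 5181]
125 width 0.0278 tool xy [0.0767 0.0655]
170 width 0.0275 tool xy [0.05   0.0656]
215 width 0.0244 tool xy [0.0228 0.0672]
260 width 0.0239 tool xy [-0.0061  0.0678]
blue [515. 190.] [487, 118, 57, 147, 6424]
126 width 0.0342 tool xy [0.0808 0.1246]
168 width 0.0336 tool xy [0.0541 0.1246]
210 width 0.0341 tool xy [0.0269 0.1245]
253 width 0.0341 tool xy [-0.0022  0.1247]
pad [0.548 0.333 0.005] 0.81 [629. 256.]
key_top [0.542 0.117 0.033] 0.33 [433. 208.]
```

All three tools lie parallel in their lanes. I'll shut the fingers and move near the grey pad for a close look at the key.

Request:
apply_moves(
  series=[
    {"translation": [-0.1, 0.5, -0.16], "delta_rot": [0, 0, 0], "fingers": -0.15},
    {"translation": [-0.14, 0.94, -0.16], "delta_rot": [0, 0, 0], "fingers": -1},
  ],
  squeeze=10,
)

```text
t: 20.2
ee_pos: [0.5787, 0.1335, 0.1105]
eef_rot: [[-0.984, -0.179, -0.0], [-0.179, 0.984, 0.0], [-0.0, 0.0, -1.0]]
force: [-0.7, 0.6, 0.1]
opening: 0.338
grasp_force: 0.0
```

Request:
apply_moves(
  series=[
    {"translation": [-0.1, 0.5, -0.16], "delta_rot": [0, 0, 0], "fingers": -1},
    {"translation": [-0.14, 0.94, -0.16], "delta_rot": [0, 0, 0], "fingers": -1},
  ],
)

```text
t: 20.45
ee_pos: [0.576, 0.2102, 0.1233]
eef_rot: [[-0.984, -0.18, -0.0], [-0.18, 0.984, 0.0], [-0.0, 0.0, -1.0]]
force: [0.4, 0.1, -0.8]
opening: 0.109
grasp_force: 0.0
```

Request:
apply_moves(
  series=[
    {"translation": [-0.1, 0.5, -0.16], "delta_rot": [0, 0, 0], "fingers": -1},
    {"translation": [-0.14, 0.94, -0.16], "delta_rot": [0, 0, 0], "fingers": -1},
  ],
)

```text
t: 20.7
ee_pos: [0.5735, 0.2862, 0.136]
eef_rot: [[-0.984, -0.18, -0.0], [-0.18, 0.984, 0.0], [0.0, 0.0, -1.0]]
force: [-0.2, 0.2, -0.2]
opening: 0.009
grasp_force: 0.0
```

Request:
apply_moves(
  series=[
    {"translation": [-0.1, 0.5, -0.16], "delta_rot": [0, 0, 0], "fingers": -1},
    {"translation": [-0.14, 0.94, -0.16], "delta_rot": [0, 0, 0], "fingers": -1},
    {"translation": [-0.14, 0.94, -0.16], "delta_rot": [0, 0, 0], "fingers": -1},
    {"translation": [-0.14, 0.94, -0.16], "delta_rot": [0, 0, 0], "fingers": -1},
  ],
)

```text
t: 21.2
ee_pos: [0.5709, 0.3591, 0.1479]
eef_rot: [[-0.984, -0.179, -0.001], [-0.179, 0.984, -0.002], [0.002, -0.002, -1.0]]
force: [0.4, -0.3, 0.3]
opening: 0.005
grasp_force: 0.0
```

Run:
```python
from h import *
s,p=wrist("w9"); print(s["t"],np.round(s["ee_pos"],4),np.round(s["force"],1),s["opening"],np.round(s["joints"],2))
R=np.array(s["eef_rot"])
for c,st,m in blobs(p,"green",400):
    ct=cv2.findContours(m.astype(np.uint8),cv2.RETR_EXTERNAL,cv2.CHAIN_APPROX_NONE)[0][0][:,0]
    P=np.array([at_z(p,x,.055,s)[:2] for x in ct]); e=cv2.minEnclosingCircle((P*1000).astype(np.float32))
    q=at_z(p,c,.055,s); print(c.round(),st.tolist(),"centroid",q.round(4),"circle",e,"tool",(R.T@(q-s["ee_pos"])).round(4))
for d in find_in("key_top",p)[:3]: print(np.round(d["xyz"],3),round(d["conf"],2),proj(p,d["xyz"],s).round())
```

```text
21.2 [0.5709 0.3591 0.1479] [ 0.4 -0.3  0.3] 0.005062285914610432 [-0.4   0.7  -0.35  1.52  0.27  0.97  0.92]
[ 54. 141.] [39, 86, 36, 111, 2764] centroid [0.5315 0.1423 0.055 ] circle ((532.2363891601562, 139.7423858642578), 44.19428634643555) tool [ 0.0775 -0.206   0.0934]
[366. 170.] [331, 135, 65, 60, 1911] centroid [0.5204 0.3797 0.055 ] circle ((515.7504272460938, 376.72467041015625), 21.309967041015625) tool [0.0459 0.0295 0.0929]
[582. 170.] [561, 145, 43, 52, 1812] centroid [0.4813 0.5474 0.055 ] circle ((481.21649169921875, 548.4742431640625), 23.575851440429688) tool [0.0542 0.2015 0.0926]
[0.483 0.548 0.054] 0.68 [582. 173.]
[0.513 0.379 0.053] 0.59 [367. 158.]
[0.571 0.157 0.006] 0.41 [ 98. 184.]
```

View pics/w9.png

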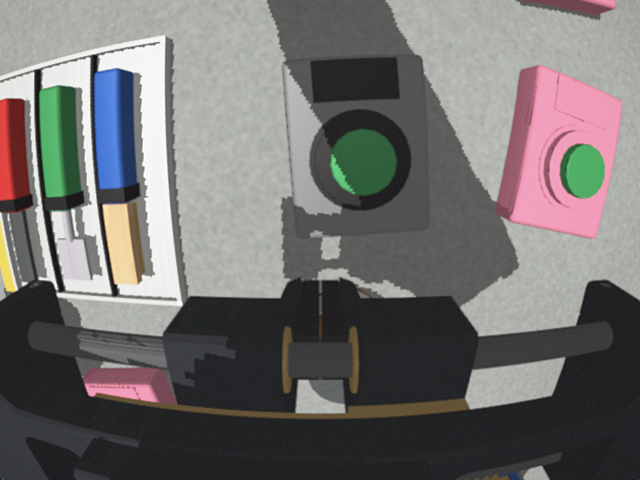

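The grey pad at (358,145) has the black collar and the green cap centred at (363,162), with measured radius 21 mm (22 given). The pink pad at (570,160) is a look-alike. I'll go above the key, at (0.515, 0.377).

Request:
apply_moves(
  series=[
    {"translation": [0.5, 0.27, 0.3], "delta_rot": [0, 0, 0], "fingers": -1},
    {"translation": [0.65, 0.35, 0.8], "delta_rot": [0, 0, 0], "fingers": -1},
    {"translation": [0.65, 0.35, 1], "delta_rot": [0, 0, 0], "fingers": -1},
    {"translation": [0.65, 0.35, 1], "delta_rot": [0, 0, 0], "fingers": -1},
    {"translation": [0.65, 0.35, 1], "delta_rot": [0, 0, 0], "fingers": -1},
  ],
)

```text
t: 21.92
ee_pos: [0.5169, 0.3784, 0.0704]
eef_rot: [[-0.984, -0.178, 0.002], [-0.178, 0.984, 0.001], [-0.002, 0.001, -1.0]]
force: [-0.1, 0.5, -0.0]
opening: 0.007
grasp_force: 0.0
```

Run:
```python
from h import *
s,p=wrist("w10"); print(s["t"],np.round(s["ee_pos"],4),np.round(s["force"],2))
R=np.array(s["eef_rot"])
for c,st,m in blobs(p,"green",300):
    ct=np.concatenate([k[:,0] for k in cv2.findContours(m.astype(np.uint8),cv2.RETR_EXTERNAL,cv2.CHAIN_APPROX_NONE)[0]])
    P=np.array([at_z(p,x,.055,s)[:2] for x in ct]); print(c.round(),st.tolist(),cv2.minEnclosingCircle((P*1000).astype(np.float32)))
```

```text
21.925 [0.5169 0.3784 0.0704] [-0.07  0.49 -0.03]
[611. 259.] [583, 230, 54, 59, 2325] ((479.7268371582031, 547.4740600585938), 24.799114227294922)
[318. 261.] [274, 233, 90, 65, 3411] ((513.474609375, 376.4132995605469), 22.064943313598633)
```

Request:
apply_moves(
  series=[
    {"translation": [0.04, -0.01, 0.08], "delta_rot": [0, 0, 0], "fingers": -1},
    {"translation": [0.04, -0.01, 0.15], "delta_rot": [0, 0, 0], "fingers": -1},
    {"translation": [0.04, -0.01, 0.15], "delta_rot": [0, 0, 0], "fingers": -1},
    {"translation": [0.04, -0.01, 0.15], "delta_rot": [0, 0, 0], "fingers": -1},
  ],
)

```text
t: 22.48
ee_pos: [0.5119, 0.3773, 0.0571]
eef_rot: [[-0.984, -0.18, -0.0], [-0.18, 0.984, 0.0], [0.0, 0.0, -1.0]]
force: [0.2, -0.4, 0.2]
opening: 0.002
grasp_force: 0.0
```

Request:
apply_moves(
  series=[
    {"translation": [0, 0, 0.02], "delta_rot": [0, 0, 0], "fingers": -1},
    {"translation": [0, 0, 0.04], "delta_rot": [0, 0, 0], "fingers": -1},
    {"translation": [0, 0, 0.04], "delta_rot": [0, 0, 0], "fingers": -1},
  ],
)

```text
t: 22.85
ee_pos: [0.5121, 0.3774, 0.054]
eef_rot: [[-0.984, -0.18, 0.0], [-0.18, 0.984, 0.0], [-0.0, 0.0, -1.0]]
force: [0.1, -0.2, 1.7]
opening: 0.01
grasp_force: 0.9
```

Request:
apply_moves(
  series=[
    {"translation": [0, 0, 0.02], "delta_rot": [0, 0, 0], "fingers": -1},
    {"translation": [0, 0, 0.04], "delta_rot": [0, 0, 0], "fingers": -1},
    {"translation": [0, 0, 0.04], "delta_rot": [0, 0, 0], "fingers": -1},
  ],
)

```text
t: 23.22
ee_pos: [0.5121, 0.3775, 0.0508]
eef_rot: [[-0.984, -0.18, 0.0], [-0.18, 0.984, 0.0], [-0.0, 0.0, -1.0]]
force: [-0.2, 0.2, 3.4]
opening: 0.006
grasp_force: 1.5
```

Request:
apply_moves(
  series=[
    {"translation": [0, 0, 0.01], "delta_rot": [0, 0, 0], "fingers": -1},
    {"translation": [0, 0, 0.01], "delta_rot": [0, 0, 0], "fingers": -1},
  ],
)

```text
t: 23.48
ee_pos: [0.5121, 0.3774, 0.05]
eef_rot: [[-0.984, -0.18, 0.0], [-0.18, 0.984, 0.0], [-0.0, 0.0, -1.0]]
force: [-0.1, 0.5, 3.0]
opening: 0.006
grasp_force: 1.7
```

Request:
apply_moves(
  series=[
    {"translation": [0, 0, 0.006], "delta_rot": [0, 0, 0], "fingers": -1},
    {"translation": [0, 0, 0.006], "delta_rot": [0, 0, 0], "fingers": -1},
  ],
)

```text
t: 23.72
ee_pos: [0.5121, 0.3774, 0.0496]
eef_rot: [[-0.984, -0.18, 0.0], [-0.18, 0.984, 0.0], [-0.0, 0.0, -1.0]]
force: [1.4, 1.2, 3.5]
opening: 0.004
grasp_force: 1.8
```

Request:
apply_moves(
  series=[
    {"translation": [0, 0, 0.004], "delta_rot": [0, 0, 0], "fingers": -1},
    {"translation": [0, 0, 0.004], "delta_rot": [0, 0, 0], "fingers": -1},
  ],
)

```text
t: 23.98
ee_pos: [0.5121, 0.3774, 0.0495]
eef_rot: [[-0.984, -0.18, 0.0], [-0.18, 0.984, 0.0], [-0.0, 0.0, -1.0]]
force: [0.9, -0.8, 6.2]
opening: 0.006
grasp_force: 3.0
```

The first click is reached at about 6 N with the cap sunk about 6 mm. I'll hold about a second.

Request:
apply_moves(
  series=[
    {"translation": [0, 0, 0], "delta_rot": [0, 0, 0], "fingers": -1},
    {"translation": [0, 0, 0], "delta_rot": [0, 0, 0], "fingers": -1},
    {"translation": [0, 0, 0], "delta_rot": [0, 0, 0], "fingers": -1},
    {"translation": [0, 0, 0], "delta_rot": [0, 0, 0], "fingers": -1},
  ],
)

```text
t: 24.48
ee_pos: [0.5121, 0.3775, 0.0495]
eef_rot: [[-0.984, -0.18, 0.0], [-0.18, 0.984, 0.0], [-0.0, 0.0, -1.0]]
force: [-0.5, 0.1, 6.5]
opening: 0.006
grasp_force: 3.0
```

Request:
apply_moves(
  series=[
    {"translation": [0, 0, 0], "delta_rot": [0, 0, 0], "fingers": -1},
    {"translation": [0, 0, 0], "delta_rot": [0, 0, 0], "fingers": -1},
    {"translation": [0, 0, 0], "delta_rot": [0, 0, 0], "fingers": -1},
    {"translation": [0, 0, 0], "delta_rot": [0, 0, 0], "fingers": -1},
  ],
)

```text
t: 24.98
ee_pos: [0.5121, 0.3774, 0.0495]
eef_rot: [[-0.984, -0.18, 0.0], [-0.18, 0.984, 0.0], [-0.0, 0.0, -1.0]]
force: [-0.1, -0.2, 6.9]
opening: 0.006
grasp_force: 3.0
```

Request:
apply_moves(
  series=[
    {"translation": [0, 0, 0.03], "delta_rot": [0, 0, 0], "fingers": -1},
    {"translation": [0, 0, 0.06], "delta_rot": [0, 0, 0], "fingers": -1},
    {"translation": [0, 0, 0.09], "delta_rot": [0, 0, 0], "fingers": -1},
    {"translation": [0, 0, 0.1], "delta_rot": [0, 0, 0], "fingers": -1},
    {"translation": [0, 0, 0.1], "delta_rot": [0, 0, 0], "fingers": -1},
  ],
)

```text
t: 25.6
ee_pos: [0.5121, 0.3774, 0.0417]
eef_rot: [[-0.984, -0.18, 0.0], [-0.18, 0.984, 0.0], [-0.0, 0.0, -1.0]]
force: [-0.3, -0.9, 7.7]
opening: 0.004
grasp_force: 4.0
```

Request:
apply_moves(
  series=[
    {"translation": [0, 0, 0.008], "delta_rot": [0, 0, 0], "fingers": -1},
    {"translation": [0, 0, 0.015], "delta_rot": [0, 0, 0], "fingers": -1},
    {"translation": [0, 0, 0.015], "delta_rot": [0, 0, 0], "fingers": -1},
  ],
)

```text
t: 25.98
ee_pos: [0.5121, 0.3775, 0.0413]
eef_rot: [[-0.984, -0.18, 0.001], [-0.18, 0.984, 0.0], [-0.001, -0.0, -1.0]]
force: [-2.3, -1.9, 14.0]
opening: 0.008
grasp_force: 7.4
```

Request:
apply_moves(
  series=[
    {"translation": [0, 0, 0.008], "delta_rot": [0, 0, 0], "fingers": -1},
    {"translation": [0, 0, 0.008], "delta_rot": [0, 0, 0], "fingers": -1},
    {"translation": [0, 0, 0.008], "delta_rot": [0, 0, 0], "fingers": -1},
  ],
)

```text
t: 26.35
ee_pos: [0.5121, 0.3775, 0.0412]
eef_rot: [[-0.984, -0.18, 0.001], [-0.18, 0.984, -0.0], [-0.001, -0.0, -1.0]]
force: [-3.6, -2.9, 20.1]
opening: 0.004
grasp_force: 9.6
```

Request:
apply_moves(
  series=[
    {"translation": [0, 0, -0.2], "delta_rot": [0, 0, 0], "fingers": -1},
    {"translation": [0, 0, -0.6], "delta_rot": [0, 0, 0], "fingers": -1},
    {"translation": [0, 0, -1], "delta_rot": [0, 0, 0], "fingers": -1},
    {"translation": [0, 0, -1], "delta_rot": [0, 0, 0], "fingers": -1},
    {"translation": [0, 0, -1], "delta_rot": [0, 0, 0], "fingers": -1},
  ],
)

```text
t: 26.98
ee_pos: [0.5112, 0.3764, 0.1182]
eef_rot: [[-0.984, -0.18, -0.001], [-0.18, 0.984, -0.001], [0.002, -0.001, -1.0]]
force: [-0.3, 0.6, 0.7]
opening: 0.004
grasp_force: 0.0
```

Run:
```python
from h import *
s,p=wrist("w11"); print(s["t"],np.round(s["ee_pos"],4),np.round(s["force"],2))
R=np.array(s["eef_rot"])
for col in ("green","red","blue"):
  for c,st,m in blobs(p,col,300):
    ct=np.concatenate([k[:,0] for k in cv2.findContours(m.astype(np.uint8),cv2.RETR_EXTERNAL,cv2.CHAIN_APPROX_NONE)[0]])
    for z in (.055,.047): 
        P=np.array([at_z(p,x,z,s)[:2] for x in ct]); print(col,c.round(),z,np.round(np.r_[cv2.minEnclosingCircle((P*1000).astype(np.float32))[0],cv2.minEnclosingCircle((P*1000).astype(np.float32))[1]],1))
q=read_camera("scene"); cv2.imwrite("pics/end.png",cv2.resize(q["color"][190:340,200:460,::-1],None,fx=3,fy=3,interpolation=cv2.INTER_CUBIC))
```

```text
26.975 [0.5112 0.3764 0.1182] [-0.29  0.64  0.69]
green [ 19. 210.] 0.055 [525.1 148.4  45.6]
green [ 19. 210.] 0.047 [528.3 140.2  47.3]
green [320. 251.] 0.055 [511.5 375.7  21.4]
green [320. 251.] 0.047 [514.2 376.2  22.3]
green [568. 250.] 0.055 [480.7 548.2  23.9]
green [568. 250.] 0.047 [482.2 555.3  24.8]
blue [ 74. 203.] 0.055 [511.3 203.3  45.8]
blue [ 74. 203.] 0.047 [513.9 197.2  47.6]
```

View pics/end.png

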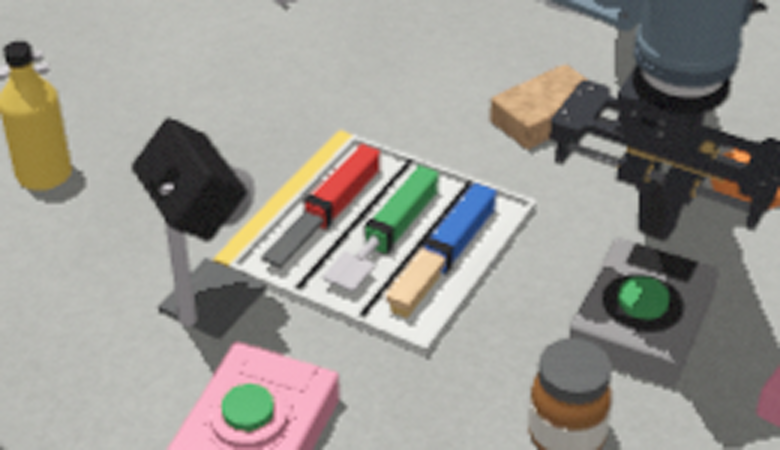

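The end view shows the file in the lane by the yellow bar at (320,205), the scraper in the middle lane at (385,225) and the brush in the third at (445,250). The grey pad's key at (640,300) is sunk level with its pressed-in collar, and the gripper is clear. I'm handing the job in.

```bash
python3 -c "
from bench import *
print(finish_job())"
```

```text
the job is handed in; nothing more can be done
None
```

The job is handed in: the file and scraper lie flat in lanes 1 and 2, the brush is still in lane 3, and the camera key was held at its first click for just over a second at about 6 N, then pressed fully home and released, about 27 s in all.

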